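Tip the rinsed marbles out of the mesh basket

TASK

The rinsed glass marbles for decorating the bottles are in the mesh basket on its tipping stand. Bring the yellow dish under the basket's spout, then tip the basket by its red bar, slowly, so that all four marbles roll out through the spout notch into the dish with none spilled on the table, and let the basket back down level. The dish stays standing on the table with the marbles in it, and the bottles and the glue jar stay where they are.

Things in the scene. Friction and masses are not known exactly. Their poses are not given: they have to be found in the camera images.
- stand: Fixed blue tipping stand. Origin: on the table, below the pivot axis, mid-width; +x level in the pouring direction, z up; yaw varies. Base plate 155 x 170 x 8 mm, 55 to 210 mm behind the origin; two posts 68 mm behind it and 74 mm to either side carry level arms forward to the pivot (undersides 87 mm up). Ahead of the plate the table is free: 57 mm clear below the level basket for the dish.
- pivot (a point): Point on the pivot axis at mid-width, 95 mm above the table, straight above the stand's origin; the axis runs along the stand's y. When the basket is tipped at about 0.5 rad/s or slower, the dish catches all marbles if it is centred 50 to 85 mm ahead of this point (pour side) on the stand's x axis.
- basket (a joint): Tilt of the wire mesh basket about the pivot, rad: 0 level (rest stop), growing as its rear rises and its spout dips, stop at 1.3. 0.28 to 0.44 kg, heavier at the rear, hinge damped: let go, it sinks back to 0 by itself in 1 to 2 s. Tipping takes 5 to 15 N at first, less later. Marbles climb the ramp to the spout only at tilts of about 0.7 to 0.9; held at 1.05 to 1.2 all are out within about 2 s.
- basket_floor (a point): Middle of the basket's flat mesh floor (inside), 97 mm behind and 30 mm below the pivot axis when level; moves with the basket. Floor 105 mm long, 100 mm wide; ahead of it a ramp rises at 34 degrees to the spout. Walls reach 55 mm above the floor and close in to the spout.
- bar (a point): Centre of the basket's red push bar: round, 16 mm thick, 116 mm long, along the pivot axis, on two 7 mm uprights 45 mm either side of its middle. Level: 152 mm behind and 90 mm above the pivot (185 mm above the table); turns about it on a 177 mm radius; at 1.1 rad 11 mm ahead and 176 mm above it. Can be pushed from behind or pinched from above; free space behind, above and below, between the uprights.
- spout (a point): Middle of the basket's spout lip, the open 48 mm wide notch in its rim: 12 mm ahead of the pivot axis and 8 mm above it when level. It moves with the basket.
- dish_center (a point): Centre (half-way up, 18 mm above its underside) of the loose round yellow plastic dish: outside diameter 156 mm, height 36 mm, upright wall 8 mm thick, floor 7 mm thick, 0.2 to 0.4 kg. It slides on the table; its rim can be pinched across the wall from above, or the dish pushed.
- bottle_green: Bystander: closed green glass bottle, 64 mm diameter, 210 mm tall, standing. Origin at the centre of its underside, z axis up.
- bottle_amber: Bystander: closed amber glass bottle, 64 mm diameter, 170 mm tall, standing. Origin at the centre of its underside, z axis up.
- glue_jar: Bystander: white jar with blue cap, 60 mm diameter, 80 mm tall, standing. Origin at the centre of its underside, z axis up.
- marble1_center (a point): Centre of one dark green glass marble, 22 mm diameter, 14 g; one of four lying loose in the mesh basket at the start.
- marble2_center (a point): Centre of one amber orange glass marble, 22 mm diameter, 14 g; one of four lying loose in the mesh basket at the start.
- marble3_center (a point): Centre of one blue glass marble, 22 mm diameter, 14 g; one of four lying loose in the mesh basket at the start.
- marble4_center (a point): Centre of one purple glass marble, 22 mm diameter, 14 g; one of four lying loose in the mesh basket at the start.
Things that resemble listed ones, but are neither listed nor needed, are in the scene too. Of the things like the part that bears dish_center, leave any that is blue, green or orange; of the rest the larger one is meant.

How it is judged:
By the outcome, as a careful person would: the job done as asked, in the order asked, and still so for the second after the job is handed in, with the robot touching nothing.
It also fails if it takes over 69 s, if anything falls off the work surface, if the arm or the gripper's body presses on something with over 40 N, if the wrist force passes 120 N, or if a joint passes its speed limit or range.

ROBOT

A 6-joint arm with a two-finger parallel gripper is mounted at the origin on the work surface. World frame = base frame: x ahead of the robot, y to its left, z up, the work surface at z = 0. Lengths are in mm, angles in degrees, forces in N, time in s.
With the tool pointing down it reaches from about 300 to 850 mm from the base axis. Payload 4.2 kg.
Tool frame: the origin (TCP) lies on the centre line of the jaws, within the pads' length; the fingertips stand 11 mm ahead of it and the grasp point (between the pads) lies 8 mm behind it; z points along the fingers, y is the direction in which the jaws open and shut (so a half turn about z gives the same grasp; the last joint's range is limited). The gripper opens to 91 mm and grips with 3 to 60 N. Pads are 32 mm wide; open, the fingers measure 118 mm over their backs; the gripper's body (76 mm by 178 mm) begins 60 mm behind the grasp point.
Start: joints at [-74.198, 18.312, 89.639, -0, 72.044, -1.146], TCP at [167.618, -550.042, 224.976] pointing down, gripper open.
Joint ranges: [-177.97, 177.97], [-48.28, 115.42], [12.27, 149.76], [-77.06, 257.06], [2.81, 150.46], [-146.56, 146.56]. Speed limits (degrees/s): [147.25, 147.25, 180, 180, 180, 180].

INTERFACE

Orientations are given as [roll, pitch, yaw] about the fixed x, y, z axes, in that order (R = Rz(yaw) Ry(pitch) Rx(roll)).
In Python, from workcell import env, grab_frame gives the robot as it stands. The module is installed in compiled form; this text tells all that it offers.
- The arm moves only by the tool arm_command, never from a script. Its argument "series" is one flat list of numbers, 6 for each row, row after row: the shift along the world's x, y, z each as a share of 400 mm, from -1 to 1, then the turn, a rotation vector about the world's x, y, z each as a share of 45 degrees, from -1 to 1. A call has 1 to 20 rows; each row shifts and turns the commanded pose from where the row before left it; what a row does not reach is not made up. A row lasts 1/12 s, in which the tool goes at most 41.7 mm and 7.16 degrees, less where a joint would pass 70% of its speed; a pose out of reach is approached as far as the arm can. A call with a number of a shift or a turn outside -1 to 1 is refused whole. A call with a gripper value outside its range is refused whole. "hand" is the opening, from 0 (shut) to 1 (fully open), set as the call begins (left out, the last holds). The fingers move at their own pace and stop on an object; "newtons" is the grip in N (left out, the last holds). Time passes only in rows, so rows that do not move let the fingers close. It gives the time, the measured TCP pose, the force and the opening at its end, in the units of the state.
- env.state(): the state, without advancing time (a new reading comes with each control period).
- grab_frame(name): name is "scene" or "top"; returns a dict with "frame" (420x560x3 uint8, red, green, blue), "intrinsics" (3x3 intrinsics, pixels), "R" (3x3) and "t" (3): a world point X has camera coordinates R X + t. Camera axes: x right, y down, z forward; pixel columns grow to the right and rows downward; lengths in mm; the calibration is good to about 2 mm. A picture is of the moment at which its call begins. There is no depth.
- env.job_done(): hands the job in, once; it reports no verdict.
The state is a dict: "time_s": time; "qpos": joint angles; "qvel": joint speeds; "effort": joint torques, N m; "ee_pos": TCP position; "ee_rot": TCP orientation; "force": force on the tool from outside, world axes, zero at the start; "torque": the same for the moment, N m; "gripper_width": finger opening in mm.
Only numpy, scipy, OpenCV 4.12 (cv2) and the standard library are available. Lean on these libraries where they do the work, as an engineer would, in place of code of your own. Each camera call takes 0.05 s, during which the arm holds its last target.

## Working session

There is one attempt and no reset: what is moved stays moved. The work goes in short steps, Python scripts to look and compute and a tool call to move; the robot and the scene stay as the last step left them, time stands still between calls to the robot, and variables do not carry over. Pictures are saved under pics/ and viewed, and the job is handed in when it is done.

Besides the shell and the picture viewer there is one more tool, called after "Request:" as name(argument=value, ...) on one line, values as JSON. arm_command: Moves the arm, as the interface text tells. Shift numbers are shares of 400 mm and turn numbers shares of 45 degrees, none past 1 either way. Its arguments: {"type":"object","properties":{"series":{"type":"array"},"hand":{"type":"number"},"newtons":{"type":"number"}},"required":["series"]}

```bash
mkdir -p pics
python3 - <<'E'
from workcell import env, grab_frame
import cv2,pickle
for n in("scene","top"):
    f=grab_frame(n); pickle.dump(f,open(f"{n}.pkl","wb")); cv2.imwrite(f"pics/{n}0.png",f["frame"][:,:,::-1]); print(n,f["intrinsics"].tolist(),f["R"].tolist(),f["t"].tolist())
print(env.state())
E
```

```text
scene [[422.57553895102166, 0.0, 284.9557286069034], [0.0, 422.57553895102166, 213.73546508617818], [0.0, 0.0, 1.0]] [[-0.6985742162472969, 0.7155358964996231, -0.0015637183108112838], [0.5881373898883668, 0.5729482353298179, -0.5708105905182093], [-0.40753953797119397, -0.3996732421027559, -0.8210802789845203]] [331.8624494338975, -278.85470302637833, 1461.3732594576934]
top [[535.0278101450124, 0.0, 278.83615066855356], [0.0, 535.0278101450124, 208.78823097821157], [0.0, 0.0, 1.0]] [[-0.017531568303929143, -0.999838135607048, -0.004043105072473105], [-0.9965088625196572, 0.017803027915039456, -0.08156677704087219], [0.08162555379649007, 0.0025989965137942542, -0.9966596782174634]] [81.38768118839003, 550.0907582872544, 1538.8556115207382]
{'time_s': 0.1, 'qpos': array([-7.41992736e+01,  1.83476027e+01,  8.96977783e+01, -1.46156305e-03,
        7.20435429e+01, -1.14677331e+00]), 'qvel': array([-0.09791467, -0.03001942, -0.12634745, -0.04995693,  0.02635817,
        0.02420916]), 'effort': array([-7.08215430e-04, -4.13333738e+01, -2.32510722e+01,  7.29060872e-02,
        4.22059244e-02, -5.14001795e-05]), 'ee_pos': array([ 167.48057818, -549.63010636,  224.21919705]), 'ee_rot': array([-1.79911066e+02, -3.90296543e-04,  1.69479511e+01]), 'force': array([ 0.54959334, -0.08967277,  1.03970435]), 'torque': array([ 0.02579712, -0.00996129, -0.00847982]), 'gripper_width': 90.9130800385518}
```

View pics/scene0.png

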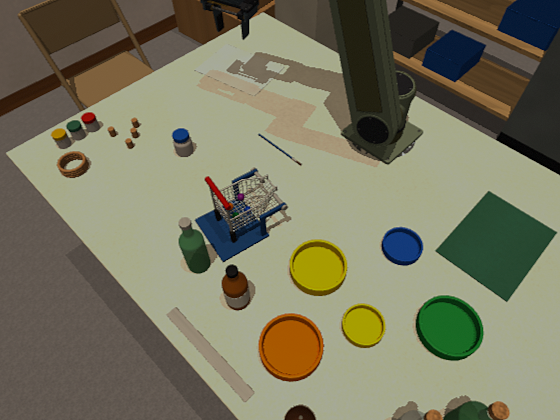

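View pics/top0.png

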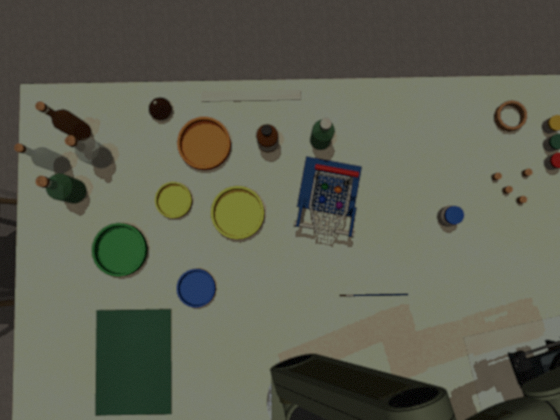

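Top view: the larger yellow dish is at about (238,213), with the small yellow one at (174,200). The stand is near (328,200), with its red bar at (337,170) and its spout pointing down the image towards the robot. The amber bottle is at (267,137) and the green one at (321,133). Next I'll measure these.

```bash
cat > h.py <<'E'
import numpy as np,cv2
def ray(f,p):
    K,R,t=(np.array(f[k],float) for k in("intrinsics","R","t"))
    return -R.T@t, R.T@np.linalg.inv(K)@np.array([p[0],p[1],1.])
def onz(f,p,z):
    c,d=ray(f,p); return c+d*(z-c[2])/d[2]
def tri(f1,p1,f2,p2):
    c1,d1=ray(f1,p1);c2,d2=ray(f2,p2)
    s=np.linalg.lstsq(np.c_[d1,-d2],c2-c1,rcond=None)[0]
    a,b=c1+s[0]*d1,c2+s[1]*d2
    return (a+b)/2,np.linalg.norm(a-b)
def proj(f,X):
    q=np.array(f["intrinsics"])@(np.array(f["R"])@X+f["t"]); return q[:2]/q[2]
def mask(f,lo,hi):
    h=cv2.cvtColor(f["frame"],cv2.COLOR_RGB2HSV); return cv2.inRange(h,np.array(lo),np.array(hi))
def blobs(m,amin=20):
    n,l,s,c=cv2.connectedComponentsWithStats(m)
    return [(s[i],c[i],(l==i).astype(np.uint8)) for i in range(1,n) if s[i][4]>=amin]
E
python3 - <<'E'
import pickle,cv2,numpy as np
from h import *
np.set_printoptions(precision=1,suppress=True)
S=pickle.load(open("scene.pkl","rb"));T=pickle.load(open("top.pkl","rb"))
cams=dict(scene=S,top=T)
for n,f in cams.items():
    for col,lo,hi in(("yellow",(24,120,90),(34,255,255)),("red",(0,170,90),(6,255,255)),("blueplate",(105,130,40),(125,255,255))):
        for s,c,m in blobs(mask(f,lo,hi),40):
            cn=max(cv2.findContours(m,0,2)[0],key=cv2.contourArea)
            hull=cv2.convexHull(cn)
            print(n,col,s,c, cv2.minAreaRect(cn), "ell",cv2.fitEllipse(hull) if len(hull)>5 else "")
for n,f in cams.items():
    b=cv2.resize(f["frame"][130:260,280:380] if n=="top" else f["frame"][160:310,160:310],None,fx=6 if n=="top" else 5,fy=6 if n=="top" else 5,interpolation=cv2.INTER_CUBIC)
    b=cv2.resize(b,None,fx=.75,fy=.75)
    cv2.imwrite(f"pics/crop_{n}.png",np.clip(b[:600,:,::-1].astype(float)*1.3,0,255))
E
```

```text
scene yellow [ 290  239   57   53 2143] [317.6 266.4] ((318.0, 265.0), (52.0, 56.0), 90.0) ell ((317.9884033203125, 264.9457092285156), (51.898109436035156, 57.83998489379883), 101.2957992553711)
scene yellow [ 342  303   44   43 1344] [362.8 324.9] ((363.5, 324.0), (44.547725677490234, 40.305084228515625), 45.0) ell ((363.47119140625, 324.1922912597656), (40.56349563598633, 44.78630828857422), 127.92160034179688)
scene red [ 81 113  14   9  91] [ 87.7 116.8] ((87.5, 117.0), (8.0, 13.0), 90.0) ell ((87.61505889892578, 116.76842498779297), (7.978403568267822, 13.4598388671875), 73.6133804321289)
scene red [205 177  25  32 185] [216.8 192. ] ((216.7200164794922, 191.96002197265625), (36.80000305175781, 5.199999809265137), 53.13010025024414) ell ((217.72964477539062, 193.32130432128906), (5.838228225708008, 47.1966552734375), 143.34524536132812)
scene blueplate [ 498    0   62   50 2272] [532.1  21.2] ((532.9934692382812, 16.872129440307617), (55.77106857299805, 51.76288604736328), 23.629379272460938) ell ((531.458740234375, 22.71265411376953), (55.283050537109375, 69.0473403930664), 53
[... 3284 characters left out ...]
3691406, 198.82432556152344), (7.39795446395874, 7.39795446395874), 9.462322235107422) ell ((322.1809387207031, 199.67269897460938), (7.570333003997803, 9.360146522521973), 168.73512268066406)
top blueplate [445 207  18  17 242] [453.6 214.8] ((453.5, 215.0), (16.0, 17.0), 90.0) ell ((453.6280212402344, 214.8379669189453), (16.579782485961914, 17.68801498413086), 71.89010620117188)
top blueplate [ 178  270   37   37 1084] [195.8 287.8] ((196.0, 288.0), (36.0, 36.0), 90.0) ell ((195.81077575683594, 287.7550354003906), (36.498939514160156, 37.27959060668945), 56.00261306762695)[ WARN:0@0.136] global loadsave.cpp:1063 imwrite_ Unsupported depth image for selected encoder is fallbacked to CV_8U.
```

```bash
ls -la pics
```

```text
total 1248
drwxr-xr-x 2 agent agent   4096 Dec  6 23:29 .
drwxr-xr-x 3 agent agent   4096 Dec  6 23:29 ..
-rw-r--r-- 1 agent agent 369742 Dec  6 23:29 crop_scene.png
-rw-r--r-- 1 agent agent 262992 Dec  6 23:29 crop_top.png
-rw-r--r-- 1 agent agent 319742 Dec  6 23:29 scene0.png
-rw-r--r-- 1 agent agent 304751 Dec  6 23:29 top0.png
```

View pics/crop_top.png

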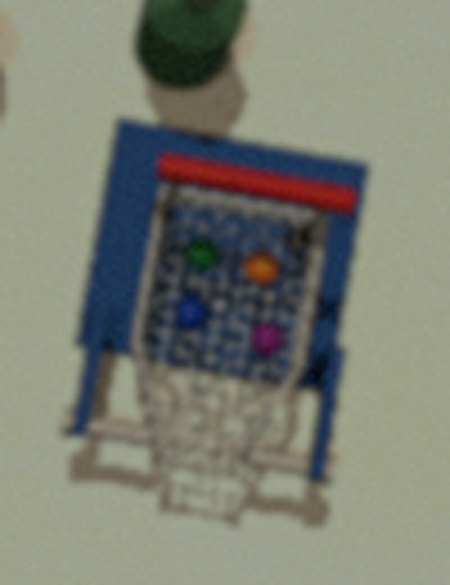

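View pics/crop_scene.png

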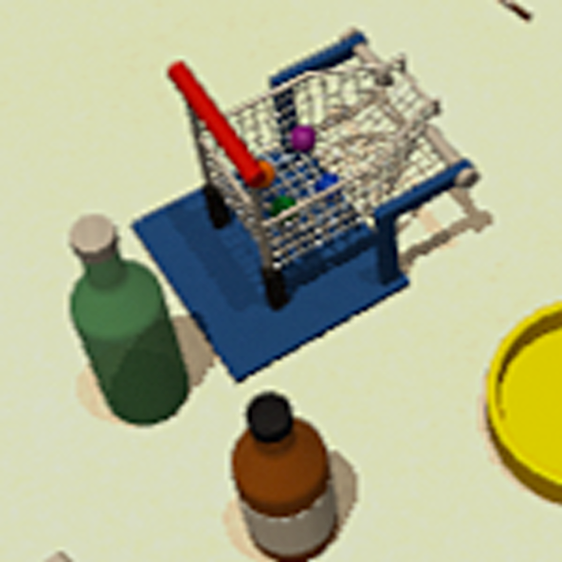

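Run:
```python
import pickle,cv2,numpy as np
from h import *
np.set_printoptions(precision=1,suppress=True)
S=pickle.load(open("scene.pkl","rb"));T=pickle.load(open("top.pkl","rb"))
tp=lambda x,y:((x+.5)/4.5-.5+280,(y+.5)/4.5-.5+130)
sp=lambda x,y:((x+.5)/3.75-.5+160,(y+.5)/3.75-.5+160)
L,e1=tri(T,tp(161,166),S,sp(257,176)); R,e2=tri(T,tp(354,198),S,sp(177,70))
print("barL",L,e1,"barR",R,e2,"mid",(L+R)/2,np.linalg.norm(L-R))
bm=(L+R)/2
for n,a,b in(("farL",tp(120,122),sp(238,380)),("farR",tp(367,163),sp(133,225))):
    print(n,tri(T,a,S,b),onz(T,a,8),onz(S,b,8))
print("nearL",onz(S,sp(408,283),8),onz(T,tp(80,346),8))
# arm tips (pivot) tops z~103
print("armtip",tri(T,tp(74,432),S,sp(462,170)),tri(T,tp(318,480),S,sp(355,38)))
d=(L-R)/np.linalg.norm(L-R); yv=d[:2]; # bar left is +y world; pour ~ -x: stand y = z x x
yaw=np.degrees(np.arctan2(d[0],-d[1])) # direction rotated
x=np.array([-d[1],d[0]]); x/=np.linalg.norm(x)
print("pour dir",x,np.degrees(np.arctan2(x[1],x[0])))
print("pivot from bar",bm[:2]+152*x)
# dish: rim outer z=36
for n,f,c in(("T",T,(237.16,212.3)),("S",S,(318,265))):print(n)
for f in(T,S):
  for s,c,m in blobs(mask(f,(24,120,90),(34,255,255)),1500):
    cn=max(cv2.findContours(m,0,2)[0],key=cv2.contourArea)[:,0]
    # rim-ellipse: cast far side contour only -> circle fit at z=36
    P=np.array([onz(f,p,36)[:2] for p in cn]);
    def fit(P):
        s=np.linalg.lstsq(np.c_[2*P,np.ones(len(P))],(P**2).sum(1),rcond=None)[0]
        r=np.sqrt(s[2]+(s[:2]**2).sum()); return s[:2],r
    print(fit(P))
    cam=ray(f,(0,0))[0][:2]; c,r=fit(P); u=(cam-c)/np.linalg.norm(cam-c)
    sel=((P-c)@u)<-10 
    print("farside",fit(P[sel]),sel.sum())
# bottles
for n,lo,hi in(("green",(45,60,20),(85,255,130)),("brown",(5,120,20),(20,255,140)),):
  for f in(T,S):
    for s,c,m in blobs(mask(f,lo,hi),60): print(n,"T" if f is T else "S",s,c,onz(f,c,100))
```

```text
barL [648.8 -27.5 183.7] 1.5005172736697026 barR [ 627.2 -139.2  181.5] 1.055685599444054 mid [638.  -83.3 182.6] 113.76344031967491
farL (array([708.4, -13.3,  -3.1]), np.float64(0.5389815706128986)) [706.3 -12.5   8. ] [711.6  -8.    8. ]
farR (array([ 676.9, -175.4,    2.2]), np.float64(0.06975486293196362)) [ 676.  -174.5    8. ] [ 678.7 -171.7    8. ]
nearL [565.3  21.7   8. ] [558.4  16.9   8. ]
armtip (array([500.4,  21.7,  90.9]), np.float64(7.160183511900668)) (array([ 468.1, -128.1,   91.9]), np.float64(7.028698666353653))
pour dir [-1.   0.2] 169.07862136263702
pivot from bar [488.8 -54.5]
T
S
(array([542.6, 192.4]), np.float64(75.16181527398494))
farside (array([543.8, 193.1]), np.float64(74.24029645831884)) 37
(array([547.9, 194.6]), np.float64(76.8173734899961))
farside (array([546.9, 193.6]), np.float64(75.90226649562092)) 36
green T [311 121  23  28 410] [320.9 136.1] [747.4 -50.  100. ]
green T [549 134  11  15 130] [554.8 141.3] [ 720.7 -703.5  100. ]
green T [ 46 173  40  30 812] [ 65.8 188.2] [613.3 663.9 100. ]
green T [  91  223   56   54 2357] [118.7 249.3] [44
[... 1119 characters left out ...]
   7.3] [-159.9 -729.5  100. ]
brown S [ 401    0  145   62 1251] [477.5  28.6] [-627.9  -28.2  100. ]
brown S [ 435    0   80   31 1011] [481.4   8.3] [-769.3  -91.2  100. ]
brown S [413  35  27  27 144] [424.3  49.8] [-366.9  -98.9  100. ]
brown S [ 393   51  137   70 2851] [480.9  83.9] [-336.7  151.4  100. ]
brown S [ 58 153  31  25 414] [ 72.9 164.7] [ 835.2 -523.6  100. ]
brown S [222 272  26  26 495] [234.6 285.2] [760.8 108.4 100. ]
brown S [261 316  60  55 365] [287.9 330.6] [751.2 279.2 100. ]
brown S [261 358  59  24 199] [289.4 374.3] [817.8 348.1 100. ]
brown S [488 403  20  17 111] [494.4 413. ] [580.4 700.7 100. ]
brown S [285 406  30  14 305] [299.4 413.5] [859.  416.3 100. ]
```

Measured positions in mm:
- **Dish:** centre about (545,193).
- **Bar:** mid at (638,-83,183).
- **Pour direction:** 169°.
- **Pivot:** about (489,-54).
- **Dish target:** about (423,-42).

I'll grip the dish by its pour-side rim at (472,207).

Request:
arm_command(series=[0.032, 0.079, 0, 0, 0, 0.0575, 0.032, 0.079, 0, 0, 0, 0.0575, 0.032, 0.079, 0, 0, 0, 0.0575, 0.032, 0.079, 0, 0, 0, 0.0575, 0.032, 0.079, 0, 0, 0, 0.0575, 0.032, 0.079, 0, 0, 0, 0.0575, 0.032, 0.079, 0, 0, 0, 0.0575, 0.032, 0.079, 0, 0, 0, 0.0575, 0.032, 0.079, 0, 0, 0, 0.0575, 0.032, 0.079, 0, 0, 0, 0.0575, 0.032, 0.079, 0, 0, 0, 0.0575, 0.032, 0.079, 0, 0, 0, 0.0575], hand=0.5, newtons=20)

```text
time_s: 1.1
ee_pos: [321.2, -169.1, 224.8]
ee_rot: [-180.0, -0.0, 48.1]
force: [-0.2, 0.3, 0.5]
gripper_width: 45.5
```

Request:
arm_command(series=[0.032, 0.079, 0, 0, 0, 0.0575, 0.032, 0.079, 0, 0, 0, 0.0575, 0.032, 0.079, 0, 0, 0, 0.0575, 0.032, 0.079, 0, 0, 0, 0.0575, 0.032, 0.079, 0, 0, 0, 0.0575, 0.032, 0.079, 0, 0, 0, 0.0575, 0.032, 0.079, 0, 0, 0, 0.0575, 0.032, 0.079, 0, 0, 0, 0.0575, 0.032, 0.079, 0, 0, 0, 0.0575, 0.032, 0.079, 0, 0, 0, 0.0575, 0.032, 0.079, 0, 0, 0, 0.0575, 0.032, 0.079, 0, 0, 0, 0.0575, 0, 0, 0, 0, 0, 0, 0, 0, 0, 0, 0, 0])

```text
time_s: 2.27
ee_pos: [474.7, 209.4, 224.1]
ee_rot: [-179.9, 0.1, 79.2]
force: [0.5, 1.0, 0.3]
gripper_width: 45.4
```

Request:
arm_command(series=[-0.003, -0.003, -0.08, 0, 0, 0, -0.003, -0.003, -0.08, 0, 0, 0, 0, 0, -0.08, 0, 0, 0, 0, 0, -0.08, 0, 0, 0, 0, 0, -0.06, 0, 0, 0, 0, 0, 0, 0, 0, 0])

```text
time_s: 2.77
ee_pos: [468.2, 203.1, 68.7]
ee_rot: [-179.5, 0.4, 79.0]
force: [0.2, -0.7, -0.4]
gripper_width: 45.9
```

```bash
cat > look.py <<'E'
import sys,cv2,pickle
from workcell import env,grab_frame
tag=sys.argv[1]; a=list(map(int,sys.argv[2:6])); b=list(map(int,sys.argv[6:10]))
import numpy as np
out=[]
for n,c in(("top",a),("scene",b)):
    f=grab_frame(n); pickle.dump(f,open(f"{n}_{tag}.pkl","wb"))
    out.append(cv2.resize(f["frame"][c[1]:c[3],c[0]:c[2],::-1],(390,390),interpolation=cv2.INTER_CUBIC))
cv2.imwrite(f"pics/{tag}.png",np.hstack(out)); s=env.state(); print(s["time_s"],s["ee_pos"],s["ee_rot"],s["force"],s["gripper_width"])
E
python3 look.py l1 180 160 300 280 250 170 390 310
```

```text
2.8667 [471.938724   204.8762668   73.06233959] [-1.79930531e+02  6.20172393e-02  7.89746442e+01] [ 0.03757683  0.78956143 -0.16829545] 45.65942684123849
```

View pics/l1.png

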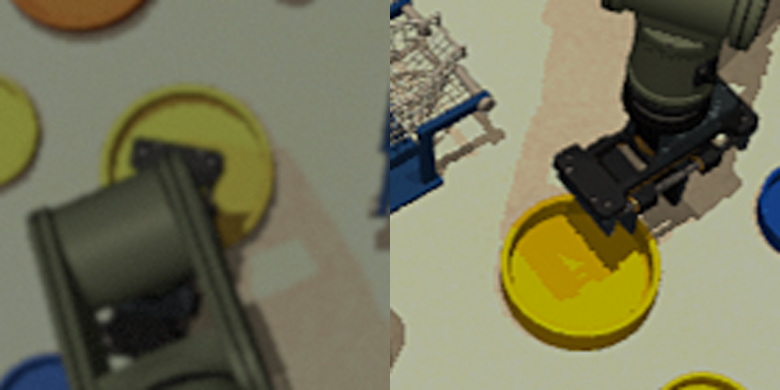

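The fingers are above the dish's robot-side rim, at about (610,220) in the composite, one on each side of the wall. I'll go down and grip.

Request:
arm_command(series=[0, 0, -0.025, 0, 0, 0, 0, 0, -0.025, 0, 0, 0, 0, 0, -0.025, 0, 0, 0, 0, 0, -0.025, 0, 0, 0, 0, 0, -0.022, 0, 0, 0, 0, 0, 0, 0, 0, 0])

```text
time_s: 3.37
ee_pos: [471.1, 205.5, 22.2]
ee_rot: [-179.8, 0.1, 79.1]
force: [-1.1, 0.4, -0.0]
gripper_width: 45.7
```

Request:
arm_command(series=[0, 0, 0, 0, 0, 0, 0, 0, 0, 0, 0, 0, 0, 0, 0, 0, 0, 0, 0, 0, 0, 0, 0, 0, 0, 0, 0, 0, 0, 0, 0, 0, 0, 0, 0, 0], hand=0, newtons=20)

```text
time_s: 3.87
ee_pos: [472.8, 206.0, 24.5]
ee_rot: [179.9, -0.0, 79.0]
force: [-0.2, -2.1, 2.8]
gripper_width: 9.0
```

Request:
arm_command(series=[-0.0127, -0.0244, 0, 0, 0, 0, -0.0127, -0.0244, 0, 0, 0, 0, -0.0127, -0.0244, 0, 0, 0, 0, -0.0127, -0.0244, 0, 0, 0, 0, -0.0127, -0.0244, 0, 0, 0, 0, -0.0127, -0.0244, 0, 0, 0, 0, -0.0127, -0.0244, 0, 0, 0, 0, -0.0127, -0.0244, 0, 0, 0, 0, -0.0127, -0.0244, 0, 0, 0, 0, -0.0127, -0.0244, 0, 0, 0, 0, -0.0127, -0.0244, 0, 0, 0, 0, -0.0127, -0.0244, 0, 0, 0, 0])

```text
time_s: 4.87
ee_pos: [411.6, 88.1, 24.5]
ee_rot: [179.9, -0.0, 79.0]
force: [1.8, 3.7, 4.9]
gripper_width: 8.6
```

Request:
arm_command(series=[-0.0127, -0.0244, 0, 0, 0, 0, -0.0127, -0.0244, 0, 0, 0, 0, -0.0127, -0.0244, 0, 0, 0, 0, -0.0127, -0.0244, 0, 0, 0, 0, -0.0127, -0.0244, 0, 0, 0, 0, -0.0127, -0.0244, 0, 0, 0, 0, -0.0127, -0.0244, 0, 0, 0, 0, -0.0127, -0.0244, 0, 0, 0, 0, -0.0127, -0.0244, 0, 0, 0, 0, -0.0127, -0.0244, 0, 0, 0, 0, -0.0127, -0.0244, 0, 0, 0, 0, -0.0127, -0.0244, 0, 0, 0, 0, 0, 0, 0, 0, 0, 0, 0, 0, 0, 0, 0, 0])

```text
time_s: 6.03
ee_pos: [349.4, -29.8, 24.4]
ee_rot: [-180.0, 0.1, 79.1]
force: [-0.3, -5.9, 9.4]
gripper_width: 8.9
```

```bash
python3 look.py l2 260 130 400 270 180 120 360 300
```

```text
6.1333 [349.36141055 -29.73488169  24.43310954] [-1.79950993e+02  1.14307621e-01  7.90907178e+01] [-0.91246736 -5.87898557  9.81991284] 8.966933493464417
```

View pics/l2.png

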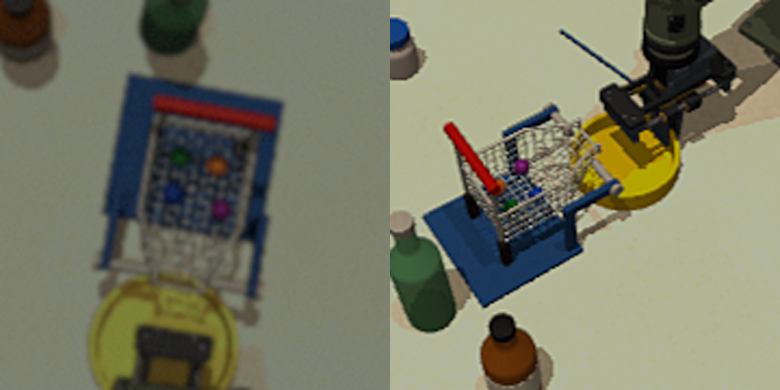

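The dish is under the spout but may sit a bit to +y: about x=165 against the spout's 187 in the composite's top view. I'll release, back off and measure it.

Request:
arm_command(series=[0, 0, 0, 0, 0, 0, 0, 0, 0, 0, 0, 0, 0, 0, 0, 0, 0, 0, 0, 0, 0, 0, 0, 0, 0, 0, 0, 0, 0, 0], hand=0.5)

```text
time_s: 6.55
ee_pos: [349.8, -28.2, 23.9]
ee_rot: [-179.9, 0.0, 79.0]
force: [0.4, 0.1, 0.1]
gripper_width: 39.8
```

Request:
arm_command(series=[0, 0, 0.05, 0, 0, 0, 0, 0, 0.08, 0, 0, 0, 0, 0, 0.08, 0, 0, 0, 0, -0.08, 0.08, 0, 0, 0, 0, -0.08, 0.08, 0, 0, 0, 0, -0.1, 0.08, 0, 0, 0, 0, -0.1, 0.08, 0, 0, 0, 0, -0.1, 0, 0, 0, 0, 0, -0.1, 0, 0, 0, 0])

```text
time_s: 7.3
ee_pos: [350.8, -234.2, 220.9]
ee_rot: [179.8, 0.1, 79.1]
force: [0.1, 1.7, -0.6]
gripper_width: 45.5
```

```bash
python3 look.py l3 260 130 400 270 180 120 360 300
cat > dish.py <<'E'
import pickle,sys
from h import *
np.set_printoptions(precision=1,suppress=True)
tag=sys.argv[1]
x=np.array([-.982,.189]); y=np.array([-.189,-.982]); piv=np.array([489,-54.5])
def fit(P):
    s=np.linalg.lstsq(np.c_[2*P,np.ones(len(P))],(P**2).sum(1),rcond=None)[0]
    return s[:2],np.sqrt(s[2]+(s[:2]**2).sum())
for n in("top","scene"):
  f=pickle.load(open(f"{n}_{tag}.pkl","rb"))
  m=mask(f,(24,120,90),(34,255,255)); m=cv2.morphologyEx(m,cv2.MORPH_CLOSE,np.ones((3,3)))
  for s,c,b in blobs(m,300):
    cn=max(cv2.findContours(b,0,1)[0],key=cv2.contourArea)
    P=np.array([onz(f,p,36)[:2] for p in cn[:,0]])
    # robust circle, radius known ~77, on outer points
    from scipy.optimize import least_squares
    H=np.array([onz(f,p,36)[:2] for p in cv2.convexHull(cn)[:,0]])
    r=least_squares(lambda c:np.linalg.norm(P-c,axis=1)-76,P.mean(0),loss="soft_l1",f_scale=2)
    print(n,s,"fit",r.x,"inl",(abs(r.fun)<3).sum() if 0 else (abs(np.linalg.norm(P-r.x,axis=1)-76)<3).sum(),len(P),"stand:",(r.x-piv)@x,(r.x-piv)@y)
E
python3 dish.py l3
```

```text
7.4 [ 350.56952282 -236.95616475  219.3005865 ] [1.79923843e+02 1.42226974e-01 7.87257235e+01] [0.27102974 0.20755345 0.09014255] 45.50173697979103
top [ 155  183   37   35 1003] fit [598.9 355.7] inl 23 99 stand: -30.376020864166 -423.56906974374493
top [ 292  229   53   52 2063] fit [415.5 -39. ] inl 96 173 stand: 75.12137157695032 -1.308918525702306
scene [ 265  170   49   42 1159] fit [423.7 -34.5] inl 78 215 stand: 67.90785601093735 -7.32383171493804
scene [ 342  303   44   43 1438] fit [594.  358.4] inl 28 120 stand: -25.05082771856983 -425.3058173862465
```

View pics/l3.png

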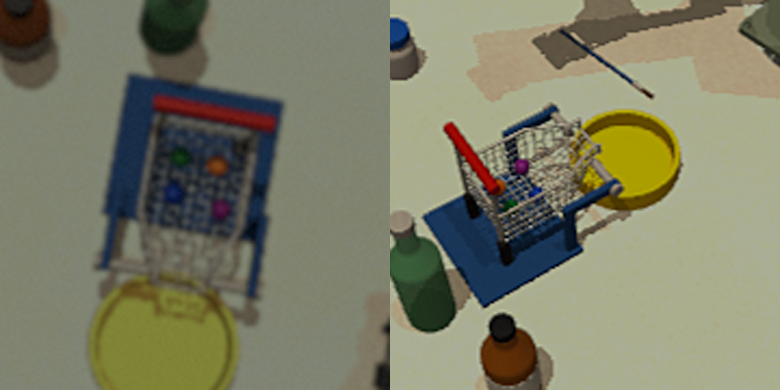

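Run:
```python
import pickle
from h import *
from scipy.optimize import least_squares
np.set_printoptions(precision=1,suppress=True)
x=np.array([-.982,.189]); y=np.array([-.189,-.982]); piv=np.array([489,-54.5])
for n in("top","scene"):
  f=pickle.load(open(f"{n}_l3.pkl","rb"))
  m=mask(f,(24,120,90),(34,255,255)); m=cv2.morphologyEx(m,cv2.MORPH_CLOSE,np.ones((3,3)))
  s,c,b=[q for q in blobs(m,1000) if (q[1][0]>300 and q[1][0]<340) or (n=="scene" and q[1][0]<340)][0]
  h=cv2.convexHull(max(cv2.findContours(b,0,1)[0],key=cv2.contourArea))[:,0]
  P=np.array([onz(f,p,36)[:2] for p in h]); 
  r=least_squares(lambda c:np.linalg.norm(P-c[:2],axis=1)-c[2],[*P.mean(0),77],loss="soft_l1",f_scale=1)
  print(n,r.x,"stand",(r.x[:2]-piv)@x,(r.x[:2]-piv)@y,"camera",ray(f,(0,0))[0])
  print(" proj spout",proj(f,np.r_[piv+12*x,103]),"pivot",proj(f,np.r_[piv,95]),"bar",proj(f,np.r_[piv-152*x,185]))
  big=f["frame"][215:290,280:355] if n=="top" else f["frame"][160:240,240:320]
  cv2.imwrite(f"pics/spout_{n}.png",cv2.resize(big,(600,600),interpolation=cv2.INTER_CUBIC)[:,:,::-1])
```

```text
top [417.9 -39.9  76.1] stand 72.55910695044808 -0.9339101493954836 camera [ 424.    67.6 1578.9]
 proj spout [324.1 232.4] pivot [324.6 228.3] bar [336.9 169.8]
scene [423.1 -38.2  78. ] stand 67.80002642136455 -3.5402670336165216 camera [ 991.4  506.4 1041.3]
 proj spout [271.2 183.2] pivot [267.8 186.9] bar [217.1 191.6]
```

View pics/spout_top.png

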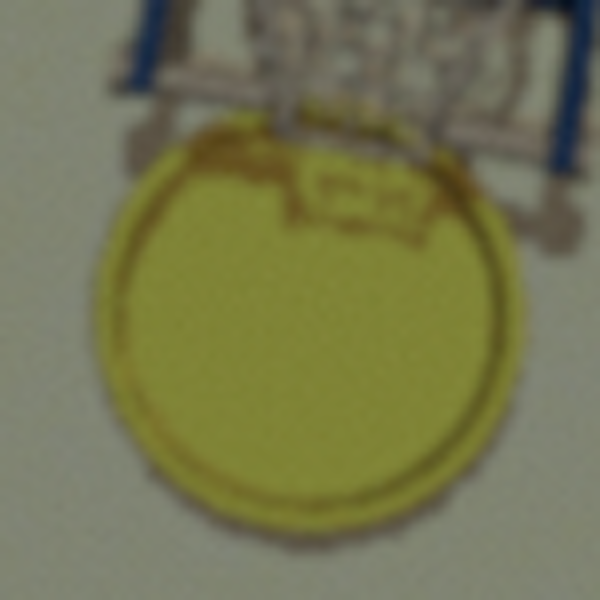

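View pics/spout_scene.png

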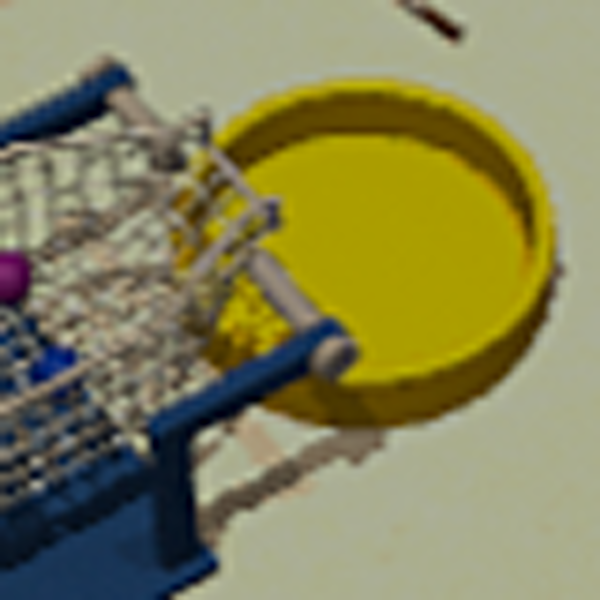

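The projected spout point matches the lip seen at (324,232) in the top view, and the dish is about 70 mm ahead of the pivot and 2 mm off the axis. That's in the catch zone. Next is the bar.

Request:
arm_command(series=[0, 0, 0.04, 0, 0, 0, 0, 0, 0.04, 0, 0, 0, 0.06, 0.032, 0, 0, 0, 0, 0.06, 0.032, 0, 0, 0, 0, 0.06, 0.032, 0, 0, 0, 0, 0.06, 0.032, 0, 0, 0, 0, 0.06, 0.032, 0, 0, 0, 0, 0.06, 0.032, 0, 0, 0, 0, 0.06, 0.032, 0, 0, 0, 0, 0.06, 0.032, 0, 0, 0, 0, 0.06, 0.032, 0, 0, 0, 0, 0.06, 0.032, 0, 0, 0, 0, 0.06, 0.032, 0, 0, 0, 0, 0.06, 0.032, 0, 0, 0, 0, 0, 0, 0, 0, 0, 0, 0, 0, 0, 0, 0, 0])

```text
time_s: 8.73
ee_pos: [638.4, -77.1, 249.6]
ee_rot: [-179.8, 0.0, 79.2]
force: [-0.4, -0.9, 0.3]
gripper_width: 45.4
```

```bash
python3 look.py l4 260 130 400 270 150 120 330 300
```

```text
8.8333 [637.39543568 -78.31397648 250.54659693] [-1.79876649e+02  2.24055100e-02  7.90775767e+01] [ 0.48360374 -0.31572778  0.80802422] 45.67625893203491
```

View pics/l4.png

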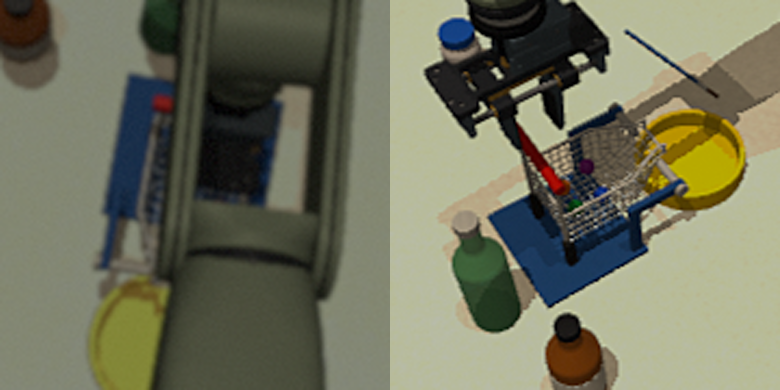

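The fingers straddle the red bar, just above it at about (525,130) in the composite, and the bottle is clear. Going down.

Request:
arm_command(series=[0.001, -0.006, -0.0235, 0, 0, 0, 0.001, -0.005, -0.0235, 0, 0, 0, 0, 0, -0.0235, 0, 0, 0, 0, 0, -0.0235, 0, 0, 0, 0, 0, -0.0235, 0, 0, 0, 0, 0, -0.0235, 0, 0, 0, 0, 0, -0.0235, 0, 0, 0, 0, 0, -0.0235, 0, 0, 0, 0, 0, 0, 0, 0, 0])

```text
time_s: 9.58
ee_pos: [638.1, -82.9, 173.3]
ee_rot: [-179.8, 0.0, 79.1]
force: [-1.5, -0.3, -0.8]
gripper_width: 45.5
```

Request:
arm_command(series=[0, 0, 0, 0, 0, 0, 0, 0, 0, 0, 0, 0, 0, 0, 0, 0, 0, 0, 0, 0, 0, 0, 0, 0, 0, 0, 0, 0, 0, 0, 0, 0, 0, 0, 0, 0], hand=0, newtons=25)

```text
time_s: 10.08
ee_pos: [639.3, -83.0, 176.6]
ee_rot: [180.0, -0.0, 79.0]
force: [-0.1, 0.7, 1.7]
gripper_width: 15.8
```

```bash
python3 look.py l5 260 130 400 270 150 120 330 300
python3 - <<'E'
import numpy as np
x=np.array([-.982,.189]);r=177;a0=np.arctan2(90,-152)
P=lambda t:np.r_[x*(r*np.cos(a0-t)), r*np.sin(a0-t)]
ts=np.linspace(0,1.12,33)
d=np.diff([P(t) for t in ts],axis=0)/400
print(np.round(d,4).tolist())
E
```

```text
10.1833 [639.26257711 -83.02571437 176.51325387] [ 1.79975216e+02 -1.12352571e-02  7.90209744e+01] [ 0.17146268 -0.62396093  2.90367976] 15.7311221640561
[[-0.008, 0.0015, 0.0132], [-0.0084, 0.0016, 0.0129], [-0.0089, 0.0017, 0.0126], [-0.0093, 0.0018, 0.0123], [-0.0097, 0.0019, 0.0119], [-0.0101, 0.0019, 0.0116], [-0.0105, 0.002, 0.0112], [-0.0109, 0.0021, 0.0108], [-0.0112, 0.0022, 0.0104], [-0.0116, 0.0022, 0.01], [-0.0119, 0.0023, 0.0096], [-0.0123, 0.0024, 0.0092], [-0.0126, 0.0024, 0.0087], [-0.0129, 0.0025, 0.0083], [-0.0131, 0.0025, 0.0078], [-0.0134, 0.0026, 0.0073], [-0.0136, 0.0026, 0.0069], [-0.0139, 0.0027, 0.0064], [-0.0141, 0.0027, 0.0059], [-0.0143, 0.0027, 0.0054], [-0.0144, 0.0028, 0.0049], [-0.0146, 0.0028, 0.0043], [-0.0147, 0.0028, 0.0038], [-0.0149, 0.0029, 0.0033], [-0.015, 0.0029, 0.0028], [-0.0151, 0.0029, 0.0022], [-0.0151, 0.0029, 0.0017], [-0.0152, 0.0029, 0.0011], [-0.0152, 0.0029, 0.0006], [-0.0152, 0.0029, 0.0001], [-0.0152, 0.0029, -0.0005], [-0.0152, 0.0029, -0.001]]
```

View pics/l5.png

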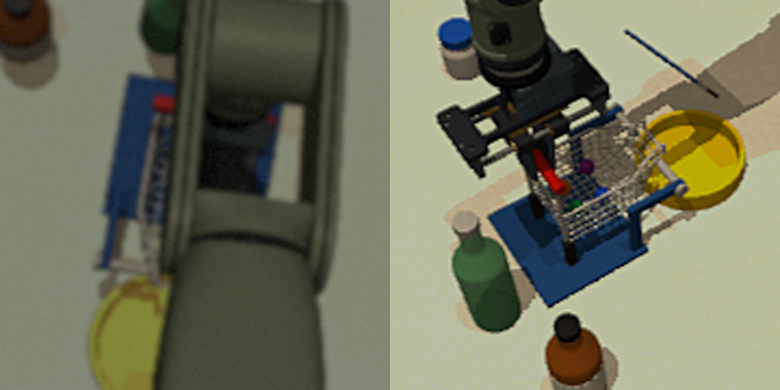

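The bar is gripped at an opening of 15.8 mm. Now the slow tipping arc.

Run:
```python
import numpy as np
x=np.array([-.982,.189]);a0=np.arctan2(90,-152)
for i in range(14):
    t=.08*i+.04;l=177*.02/400
    print(i,np.round([*(x*l*np.sin(a0-t)),-l*np.cos(a0-t)],4).tolist())
```

```text
0 [-0.0047, 0.0009, 0.0074]
1 [-0.0053, 0.001, 0.007]
2 [-0.0058, 0.0011, 0.0066]
3 [-0.0063, 0.0012, 0.0061]
4 [-0.0068, 0.0013, 0.0055]
5 [-0.0072, 0.0014, 0.005]
6 [-0.0076, 0.0015, 0.0044]
7 [-0.0079, 0.0015, 0.0037]
8 [-0.0081, 0.0016, 0.0031]
9 [-0.0084, 0.0016, 0.0024]
10 [-0.0085, 0.0016, 0.0017]
11 [-0.0086, 0.0017, 0.001]
12 [-0.0087, 0.0017, 0.0003]
13 [-0.0087, 0.0017, -0.0004]
```

Request:
arm_command(series=[-0.0047, 0.0009, 0.0074, 0, 0, 0, -0.0047, 0.0009, 0.0074, 0, 0, 0, -0.0047, 0.0009, 0.0074, 0, 0, 0, -0.0047, 0.0009, 0.0074, 0, 0, 0, -0.0053, 0.001, 0.007, 0, 0, 0, -0.0053, 0.001, 0.007, 0, 0, 0, -0.0053, 0.001, 0.007, 0, 0, 0, -0.0053, 0.001, 0.007, 0, 0, 0, -0.0058, 0.0011, 0.0066, 0, 0, 0, -0.0058, 0.0011, 0.0066, 0, 0, 0, -0.0058, 0.0011, 0.0066, 0, 0, 0, -0.0058, 0.0011, 0.0066, 0, 0, 0])

```text
time_s: 11.18
ee_pos: [614.9, -78.1, 210.7]
ee_rot: [179.8, -0.0, 79.0]
force: [6.2, -0.2, -0.9]
gripper_width: 15.3
```

```bash
python3 look.py l6 260 130 400 270 150 120 330 300
```

```text
11.2833 [614.73374925 -78.0295477  210.98512732] [ 1.79806742e+02 -4.20461793e-02  7.90524718e+01] [5.08905648 1.42852168 1.10242649] 15.453503840172651
```

View pics/l6.png

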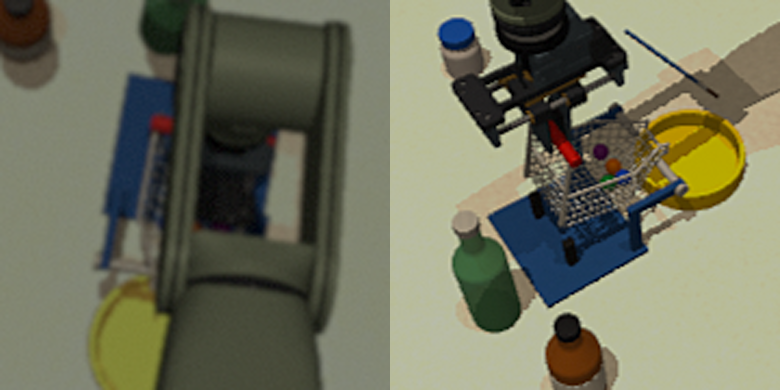

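The basket tips with the bar still held, and the marbles have rolled to the foot of the ramp near (610,165). The force is small, so I'll carry on.

Request:
arm_command(series=[-0.0063, 0.0012, 0.0061, 0, 0, 0, -0.0063, 0.0012, 0.0061, 0, 0, 0, -0.0063, 0.0012, 0.0061, 0, 0, 0, -0.0063, 0.0012, 0.0061, 0, 0, 0, -0.0068, 0.0013, 0.0055, 0, 0, 0, -0.0068, 0.0013, 0.0055, 0, 0, 0, -0.0068, 0.0013, 0.0055, 0, 0, 0, -0.0068, 0.0013, 0.0055, 0, 0, 0, -0.0072, 0.0014, 0.005, 0, 0, 0, -0.0072, 0.0014, 0.005, 0, 0, 0, -0.0072, 0.0014, 0.005, 0, 0, 0, -0.0072, 0.0014, 0.005, 0, 0, 0])

```text
time_s: 12.28
ee_pos: [584.0, -71.8, 238.4]
ee_rot: [179.5, -0.1, 79.1]
force: [8.5, 1.0, 4.0]
gripper_width: 15.4
```

Request:
arm_command(series=[-0.0076, 0.0015, 0.0044, 0, 0, 0, -0.0076, 0.0015, 0.0044, 0, 0, 0, -0.0076, 0.0015, 0.0044, 0, 0, 0, -0.0076, 0.0015, 0.0044, 0, 0, 0, -0.0079, 0.0015, 0.0037, 0, 0, 0, -0.0079, 0.0015, 0.0037, 0, 0, 0, -0.0079, 0.0015, 0.0037, 0, 0, 0, -0.0079, 0.0015, 0.0037, 0, 0, 0])

```text
time_s: 12.95
ee_pos: [559.1, -66.8, 251.7]
ee_rot: [179.5, -0.1, 79.0]
force: [8.2, 1.6, 5.9]
gripper_width: 15.3
```

```bash
python3 look.py l7 260 130 400 270 150 120 330 300
```

```text
13.05 [558.60216566 -66.67246452 251.78881028] [ 1.79584791e+02 -1.19751535e-01  7.90424193e+01] [6.53013263 3.31915032 6.17368134] 15.327719318515502
```

View pics/l7.png

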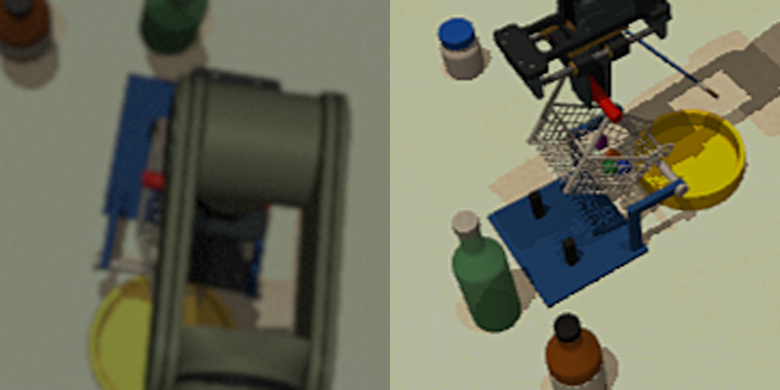

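Tilt is about 0.64, and the marbles are still on the ramp. I'll continue to about 1.12.

Request:
arm_command(series=[-0.0081, 0.0016, 0.0031, 0, 0, 0, -0.0081, 0.0016, 0.0031, 0, 0, 0, -0.0081, 0.0016, 0.0031, 0, 0, 0, -0.0081, 0.0016, 0.0031, 0, 0, 0, -0.0084, 0.0016, 0.0024, 0, 0, 0, -0.0084, 0.0016, 0.0024, 0, 0, 0, -0.0084, 0.0016, 0.0024, 0, 0, 0, -0.0084, 0.0016, 0.0024, 0, 0, 0, -0.0085, 0.0016, 0.0017, 0, 0, 0, -0.0085, 0.0016, 0.0017, 0, 0, 0, -0.0085, 0.0016, 0.0017, 0, 0, 0, -0.0085, 0.0016, 0.0017, 0, 0, 0])

```text
time_s: 14.05
ee_pos: [517.5, -58.3, 262.1]
ee_rot: [179.8, -0.2, 79.0]
force: [4.0, 4.2, 4.3]
gripper_width: 15.4
```

Request:
arm_command(series=[-0.0086, 0.0017, 0.001, 0, 0, 0, -0.0086, 0.0017, 0.001, 0, 0, 0, -0.0086, 0.0017, 0.001, 0, 0, 0, -0.0086, 0.0017, 0.001, 0, 0, 0, -0.0087, 0.0017, 0.0003, 0, 0, 0, -0.0087, 0.0017, 0.0003, 0, 0, 0, -0.0087, 0.0017, 0.0003, 0, 0, 0, -0.0087, 0.0017, 0.0003, 0, 0, 0, -0.0087, 0.0017, -0.0004, 0, 0, 0, -0.0087, 0.0017, -0.0004, 0, 0, 0, -0.0087, 0.0017, -0.0004, 0, 0, 0, -0.0087, 0.0017, -0.0004, 0, 0, 0])

```text
time_s: 15.05
ee_pos: [475.0, -49.9, 262.8]
ee_rot: [180.0, -0.2, 79.0]
force: [3.2, 4.7, 2.1]
gripper_width: 15.8
```

Request:
arm_command(series=[0, 0, 0, 0, 0, 0, 0, 0, 0, 0, 0, 0, 0, 0, 0, 0, 0, 0, 0, 0, 0, 0, 0, 0, 0, 0, 0, 0, 0, 0, 0, 0, 0, 0, 0, 0, 0, 0, 0, 0, 0, 0, 0, 0, 0, 0, 0, 0, 0, 0, 0, 0, 0, 0, 0, 0, 0, 0, 0, 0, 0, 0, 0, 0, 0, 0, 0, 0, 0, 0, 0, 0, 0, 0, 0, 0, 0, 0, 0, 0, 0, 0, 0, 0, 0, 0, 0, 0, 0, 0, 0, 0, 0, 0, 0, 0, 0, 0, 0, 0, 0, 0, 0, 0, 0, 0, 0, 0, 0, 0, 0, 0, 0, 0, 0, 0, 0, 0, 0, 0])

```text
time_s: 16.72
ee_pos: [474.7, -49.9, 262.8]
ee_rot: [-180.0, -0.2, 79.0]
force: [2.5, 5.9, 2.0]
gripper_width: 15.7
```

```bash
python3 look.py l8 260 130 400 270 150 120 330 300
```

```text
16.8167 [474.70778765 -49.87780051 262.74813266] [-179.96408213   -0.18906831   79.03661304] [2.25505707 5.58159801 2.5883793 ] 15.646139966985512
```

View pics/l8.png

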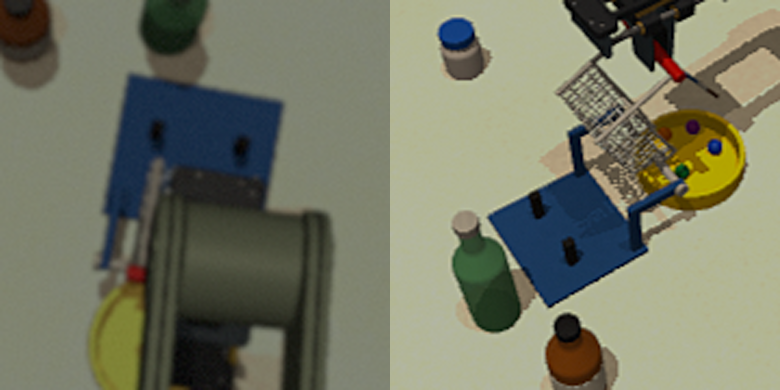

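```bash
python3 -c "
import pickle,cv2
f=pickle.load(open('scene_l8.pkl','rb'));cv2.imwrite('pics/z8.png',cv2.resize(f['frame'][160:230,230:330,::-1],None,fx=7,fy=7,interpolation=2))"
```

```text
(no output)
```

View pics/z8.png

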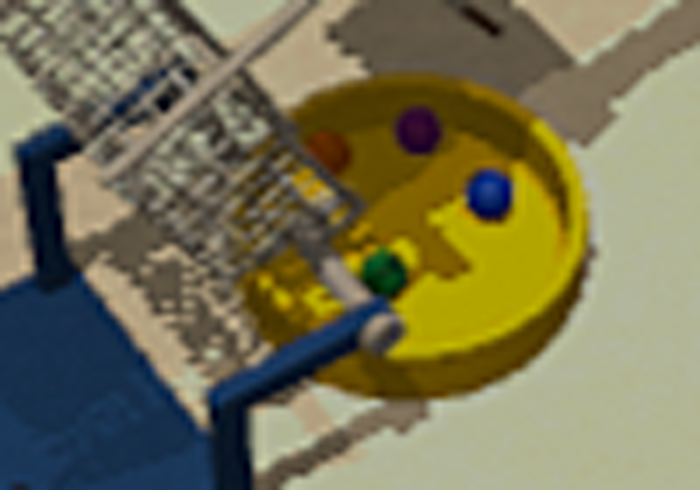

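All four marbles are in the dish: orange (325,150), purple (418,130), blue (490,193) and green (385,272) in the zoom. I'll reverse the arc to set the basket back down.

Request:
arm_command(series=[0.0174, -0.0034, 0.0008, 0, 0, 0, 0.0174, -0.0034, 0.0008, 0, 0, 0, 0.0174, -0.0034, -0.0006, 0, 0, 0, 0.0174, -0.0034, -0.0006, 0, 0, 0, 0.0172, -0.0034, -0.002, 0, 0, 0, 0.0172, -0.0034, -0.002, 0, 0, 0, 0.017, -0.0032, -0.0034, 0, 0, 0, 0.017, -0.0032, -0.0034, 0, 0, 0, 0.0168, -0.0032, -0.0048, 0, 0, 0, 0.0168, -0.0032, -0.0048, 0, 0, 0, 0.0162, -0.0032, -0.0062, 0, 0, 0, 0.0162, -0.0032, -0.0062, 0, 0, 0, 0.0158, -0.003, -0.0074, 0, 0, 0, 0.0158, -0.003, -0.0074, 0, 0, 0])

```text
time_s: 17.98
ee_pos: [569.9, -70.1, 242.7]
ee_rot: [-180.0, 0.0, 79.0]
force: [0.6, 3.4, 0.9]
gripper_width: 15.6
```

Request:
arm_command(series=[0.0152, -0.003, -0.0088, 0, 0, 0, 0.0152, -0.003, -0.0088, 0, 0, 0, 0.0144, -0.0028, -0.01, 0, 0, 0, 0.0144, -0.0028, -0.01, 0, 0, 0, 0.0136, -0.0026, -0.011, 0, 0, 0, 0.0136, -0.0026, -0.011, 0, 0, 0, 0.0126, -0.0024, -0.0122, 0, 0, 0, 0.0126, -0.0024, -0.0122, 0, 0, 0, 0.0116, -0.0022, -0.0132, 0, 0, 0, 0.0116, -0.0022, -0.0132, 0, 0, 0, 0.0106, -0.002, -0.014, 0, 0, 0, 0.0106, -0.002, -0.014, 0, 0, 0, 0.0047, -0.0009, -0.0074, 0, 0, 0, 0.0047, -0.0009, -0.0074, 0, 0, 0, 0.0047, -0.0009, -0.0074, 0, 0, 0, 0.0047, -0.0009, -0.0074, 0, 0, 0, 0, 0, 0, 0, 0, 0, 0, 0, 0, 0, 0, 0])

```text
time_s: 19.48
ee_pos: [639.1, -83.9, 175.9]
ee_rot: [-180.0, 0.1, 79.0]
force: [-2.4, -4.5, 1.9]
gripper_width: 15.0
```

```bash
python3 look.py l9 260 130 400 270 150 120 330 300
```

```text
19.5833 [639.08728109 -83.86156193 175.90601427] [-1.79982898e+02  7.70698384e-02  7.90421543e+01] [-2.1057122  -5.14445558  0.88600968] 15.341001870546316
```

View pics/l9.png

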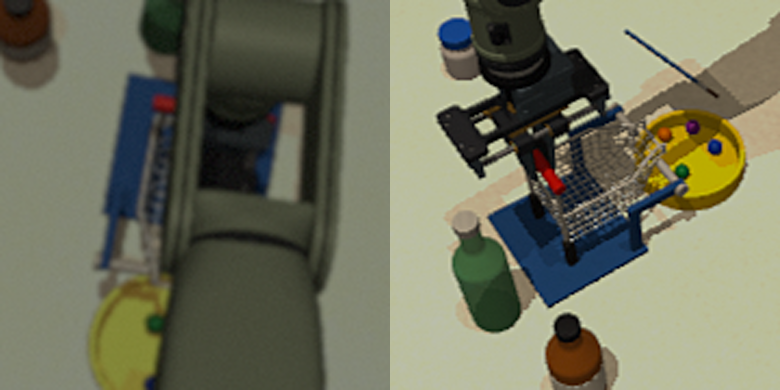

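The basket is level and the four marbles are in the dish. I'll release, lift straight up, then move away.

Request:
arm_command(series=[0, 0, 0, 0, 0, 0, 0, 0, 0, 0, 0, 0, 0, 0, 0, 0, 0, 0, 0, 0, 0, 0, 0, 0, 0, 0, 0, 0, 0, 0, 0, 0, 0, 0, 0, 0], hand=0.5)

```text
time_s: 20.08
ee_pos: [639.5, -82.8, 175.9]
ee_rot: [180.0, -0.0, 79.1]
force: [-0.5, 0.1, 0.0]
gripper_width: 45.3
```

Request:
arm_command(series=[0, 0, 0.03, 0, 0, 0, 0, 0, 0.04, 0, 0, 0, 0, 0, 0.06, 0, 0, 0, 0, 0, 0.06, 0, 0, 0, 0, 0, 0.06, 0, 0, 0, -0.03, -0.08, 0.03, 0, 0, 0, -0.03, -0.08, 0, 0, 0, 0, -0.03, -0.08, 0, 0, 0, 0, -0.03, -0.08, 0, 0, 0, 0, -0.03, -0.08, 0, 0, 0, 0, -0.03, -0.08, 0, 0, 0, 0, -0.03, -0.08, 0, 0, 0, 0, -0.03, -0.08, 0, 0, 0, 0, -0.03, -0.08, 0, 0, 0, 0, 0, 0, 0, 0, 0, 0, 0, 0, 0, 0, 0, 0, 0, 0, 0, 0, 0, 0, 0, 0, 0, 0, 0, 0])

```text
time_s: 21.58
ee_pos: [531.8, -370.0, 288.0]
ee_rot: [180.0, -0.0, 79.1]
force: [0.5, 0.2, -0.7]
gripper_width: 45.7
```

```bash
python3 look.py l10 240 110 400 290 150 120 330 300
python3 - <<'E'
import pickle
from h import *
np.set_printoptions(precision=1,suppress=True)
for a,b in(("top.pkl","top_l10.pkl"),("scene.pkl","scene_l10.pkl")):
  A,B=(pickle.load(open(n,"rb")) for n in(a,b))
  for n,lo,hi in(("red",(0,170,90),(6,255,255)),("green",(45,60,20),(85,255,130)),("brown",(5,120,20),(20,255,140)),("blue",(105,130,40),(125,255,255))):
    for f in(A,B):
      print(a[:3],n,[ (c.round(1).tolist(),int(s[4])) for s,c,m in blobs(mask(f,lo,hi),100) if 150<c[0]<470 and 110<c[1]<300 and s[4]<1000])
E
```

```text
21.6833 [ 531.91640572 -369.83952243  288.11885596] [ 1.79980746e+02 -1.32490136e-02  7.91471760e+01] [-0.67431483  0.23444536 -0.21847192] 45.46730305034443
top red [([336.7, 170.1], 121)]
top red [([336.8, 170.2], 133)]
top green [([320.9, 136.1], 410)]
top green [([321.0, 136.1], 413)]
top brown [([267.1, 137.5], 276)]
top brown [([267.1, 137.6], 270)]
top blue [([313.7, 179.6], 644), ([353.1, 200.0], 175), ([453.6, 214.8], 242)]
top blue [([313.7, 179.6], 638), ([353.0, 200.3], 176)]
sce red [([216.8, 192.0], 185)]
sce red [([216.8, 192.0], 186)]
sce green [([194.2, 250.2], 966)]
sce green [([194.2, 250.3], 966)]
sce brown [([234.6, 285.2], 495)]
sce brown [([234.6, 285.2], 495)]
sce blue [([180.2, 135.3], 178)]
sce blue [([180.1, 135.4], 175)]
```

View pics/l10.png

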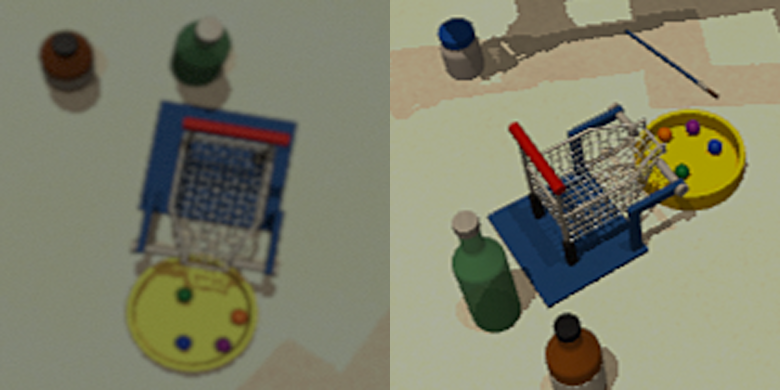

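The four marbles lie in the dish: green (184,295), orange (240,317), blue (183,343) and purple (223,345). The basket is empty with its bar back at its starting pixel, and the bottles and jar haven't moved. Handing in.

```bash
python3 -c "
from workcell import env
print(env.job_done())"
```

```text
the job is handed in; nothing more can be done
None
```

The job is done and handed in at about 22 s of the 69 s allowed. All four marbles are in the yellow dish and none are on the table.

- **Dish:** I pinched it by the rim and slid it under the spout, about 70 mm ahead of the pivot and 2 mm off the stand's axis.
- **Tipping:** I pinched the red bar from above and tipped the basket at about 0.25 rad/s to about 1.1 rad. I held it there for 1.7 s, lowered it along the same arc, let go and moved the arm clear.
- **Last checks:** The final pictures show the basket empty and level, with its bar within 0.1 px of where it started. Both bottles and the glue jar are also within 0.1 px of their starting places. In the top view the arm hid the jar, so its place rests on the scene view alone.
- **Disagreement:** The two cameras put the dish about 5 mm apart along the pour axis (68 and 73 mm ahead), both within the 50 to 85 mm catch zone. No check failed.

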